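# Free the worn sprocket's hand nut

## Robot

A 6-joint arm with a two-finger parallel gripper is mounted at the origin on the work surface. World frame = base frame: x ahead of the robot, y to its left, z up, the work surface at z = 0. Lengths are in m, angles in rad, forces in N, time in s.
With the tool pointing down it reaches from about 0.25 to 0.725 m from the base axis. Payload 4 kg.
Tool frame: the origin (TCP) lies on the centre line of the jaws, within the pads' length; the fingertips stand ahead of it and the grasp point (between the pads) lies 11 mm behind it (bot.tip_extent is the z of the fingertips in the tool frame, in m); z points along the fingers, y is the direction in which the jaws open and shut (so a half turn about z gives the same grasp; the last joint's range is limited). The gripper opens to 85 mm and grips with 20 to 120 N. Pads are 22 mm wide; open, the fingers measure 114 mm over their backs; the gripper's body (76 mm by 85 mm) begins 54 mm behind the grasp point. The pads swing forward as they close: fully open they stand 13 mm farther back than shut.
Start: joints at [-1.304, 0.241, 0.005, 1.335, 0, 1.571], TCP at [0.132, -0.482, 0.239] pointing down, gripper open.
Joint ranges: [-2.72, 2.72], [-1.05, 1.87], [-1.09, 1.28], [-1.99, 2.15], [-1.42, 1.44], [-3.14, 3.14]. Speed limits (rad/s): [2.79, 2.79, 3.14, 3.14, 3.14, 3.14].

## Interface

Orientations are given as a unit quaternion [x, y, z, w].
In Python, from workcell import bot gives the robot as it stands.
- The arm moves only by the shell command python3 -m jog 'ROWS'. ROWS is JSON, a list that holds one entry, the list of rows, each a list of 7 numbers: the shift along the world's x, y, z in m, then the turn, a rotation vector about the world's x, y, z in degrees, then the closure in counts, from 0 (fully open) to 255 (shut). In form: [[[tx, ty, tz, ax, ay, az, fingers], ...]]. A call has 1 to 10 rows; each row is the pose to reach, as a shift and turn from the pose commanded when the call began; what a row does not reach only later rows make up. A row lasts 1/12 s, in which the tool goes at most 41.7 mm and 7.16 degrees, less where a joint would pass 70% of its speed; a pose out of reach is approached as far as the arm can. A call with a gripper value outside its range is refused whole. The fingers move at their own pace and stop on an object; the grip force is fixed at half the most. Time passes only in rows, so rows that repeat a pose let the fingers close. It gives the time, the measured TCP pose, the force and the opening at its end, in the units of the state.
- bot.get_obs(): the state, without advancing time (a new reading comes with each control period).
- bot.camera(name): name is "scene" or "top"; returns the picture (480x640x3 uint8, blue, green, red); there is no depth.
- bot.camera_model(name): a dict with "K" (3x3 intrinsics, pixels), "k1" (the pictures are not rectified: a ray, as slopes to the right and down, at radius r is drawn at 1 + k1 r^2 times it, then the intrinsics apply), "T" (4x4, takes a point from camera to world coordinates). Camera axes: x right, y down, z forward; pixel columns grow to the right and rows downward; lengths in m; the calibration is good to about 2 mm. A picture is of the moment at which its call begins. camera_model takes no time and is no camera call.
- bot.job_done(): hands the job in, once; it reports no verdict.
The state is a dict: "clock": time; "joint_pos": joint angles; "joint_vel": joint speeds; "tau": joint torques, N m; "eef_pos": TCP position; "tool_rot": TCP orientation; "ft_force": force on the tool from outside, world axes, zero at the start; "ft_torque": the same for the moment, N m; "grip_width": finger opening in m.
Only numpy, scipy, OpenCV 4.12 (cv2) and the standard library are available. Lean on these libraries where they do the work, as an engineer would, in place of code of your own. Each camera call takes 0.05 s, during which the arm holds its last target. There are 200 camera calls.

## Task

The worn sprocket on the sloping jig has to come off, so its hand nut must go first. Stand the tall tin that is in the way upright on the rubber mat, then unscrew the T-bar hand nut anticlockwise until it comes free of the stud, lift it clear and stand it, bar up, in the steel tray. Do not knock the tin over, do not force the nut off, and leave the two bearings and the spoke wrench where they lie.

Things in the scene. Friction and masses are not known exactly. Their poses are not given: they have to be found in the camera images.
- stud_seat (a point): Foot of the jig's threaded stud, on its axis, level with the sprocket's upper face on which the nut sits, 95 mm above the bench. z points up along the stud, which leans 30 deg from vertical to the left as the robot sees it (+y, up to 25 deg either way); x points up the slope. The jig is bolted down; the sprocket (160 mm across, 7 mm thick) stays on its sloping plate.
- stud_tip (a point): Tip of the stud, 36 mm above the seat along the axis, hidden inside the nut at the start; axes as stud_seat. The stud has a coarse two-start right-hand thread, 36 mm of rise per turn (5.7 mm per radian), 34 mm across, with about 1 mm of play. Jig and nut together reach 190 mm above the bench.
- nut_center (a point): Centre of the grey cast hand nut, half-way up its 86 mm height, on its axis; z up along its axis (along the stud while on it), x along its bar. The lower 46 mm is a knurled round skirt 52 mm across, closed on top, hollow below; then comes the bar. Loose, about 0.25 kg; it starts fully down on the sprocket, hand-loose.
- nut_bar (a point): Centre of the nut's bar, 66 mm above its lower rim; axes as nut_center. The bar is flat-sided, 90 mm long (x), 18 mm wide (y), 40 mm high; grip it over its width. Turned anticlockwise from above, the nut climbs and frees after about 2.0 rad (115 deg), some 11 mm up; turn on to 2.5 rad to be sure; more is harmless. Let go, it stays on the thread. Once free, 30 mm more along the axis clears the stud.
- tin_center (a point): Centre of a plain grey round tin standing upright just left of the jig, beside the low side of its slope; 56 mm in diameter, 200 mm high, about 0.35 kg, loose; z along its axis. It stands in the way of a gripper that comes to the nut along the stud.
- mat_top (a point): centre of the upper face of a black rubber mat, 170 by 170 mm, 4 mm thick, fixed on the bench; x and y along its edges. It lies left or right of the jig.
- tray_in (a point): centre of the inner floor of an open steel tray, 160 by 160 mm outside, walls 4 mm thick, 30 mm high overall, fixed on the bench; x and y along its edges. It lies on the side of the jig where the mat is not.
- bearing1_center (a point): centre of a wheel bearing lying flat on the bench just beyond the jig, 61 mm across, 16 mm high. Leave it there.
- bearing2_center (a point): centre of the second, equal wheel bearing, on the robot's side of the jig. Leave it there.
- spoke_wrench_center (a point): centre of a chrome spoke wrench lying flat beyond and to the left of the jig, 140 mm long, 8 mm thick. Leave it there.
Not all that is in view belongs to the job. What is shaped like the part that bears stud_seat but purple or yellow is not meant.

How it is judged:
By the outcome, as a careful person would: the job done as asked, in the order asked, and still so for the second after the job is handed in, with the robot touching nothing.
It also fails if it takes over 72 s, if anything falls off the work surface, if the arm or the gripper's body presses on something with over 40 N, if the wrist force passes 120 N, or if a joint passes its speed limit or range.

## Working session

There is one attempt and no reset: what is moved stays moved. The work goes in short steps, Python scripts to look and compute and a shell command to move; the robot and the scene stay as the last step left them, time stands still between calls to the robot, and variables do not carry over. Pictures are saved under pics/ and viewed, about 8 in all and at most 12, crops included, and the job is handed in when it is done.

```bash
ls; mkdir -p pics; python3 - <<'E'
from workcell import bot
import cv2,numpy as np
for n in("scene","top"):
    cv2.imwrite(f"pics/{n}0.png",bot.camera(n)); m=bot.camera_model(n); print(n,np.round(m["K"],1).tolist(),m["k1"],np.round(m["T"],4).tolist())
o=bot.get_obs(); print(o, bot.tip_extent)
E
```

```text
pics
scene [[583.1, 0.0, 325.5], [0.0, 583.1, 236.7], [0.0, 0.0, 1.0]] -0.03622986395426563 [[0.529, 0.7272, -0.4374, 1.049], [0.8486, -0.4529, 0.2733, -0.385], [0.0007, -0.5158, -0.8567, 1.291], [0.0, 0.0, 0.0, 1.0]]
top [[465.6, 0.0, 322.0], [0.0, 465.6, 244.6], [0.0, 0.0, 1.0]] -0.04622782361941412 [[-0.0269, -0.9931, 0.1141, 0.3321], [-0.9996, 0.0267, -0.004, 0.0153], [0.001, -0.1142, -0.9935, 1.118], [0.0, 0.0, 0.0, 1.0]]
{'clock': 0.1, 'joint_pos': array([-1.30403420e+00,  2.41347101e-01,  3.88352294e-03,  1.33521765e+00,
        1.20012208e-05,  1.57080512e+00]), 'joint_vel': array([-0.00069906, -0.0016161 ,  0.00409097,  0.00030922, -0.00024855,
        0.00045884]), 'tau': array([ 7.91259504e-05, -3.73138368e+01,  2.53010076e+01,  1.08878966e-02,
       -3.15857096e-05, -1.95521602e-05]), 'eef_pos': array([ 0.13166426, -0.48178724,  0.23850663]), 'tool_rot': array([ 9.91118071e-01,  1.32981508e-01, -1.19389182e-04, -9.34875031e-04]), 'ft_force': array([-0.35732314,  0.15057918, -0.22928874]), 'ft_torque': array([-0.01659366,  0.00118782, -0.00215231]), 'grip_width': 0.08551286576595273} 0.008
```

View pics/scene0.png

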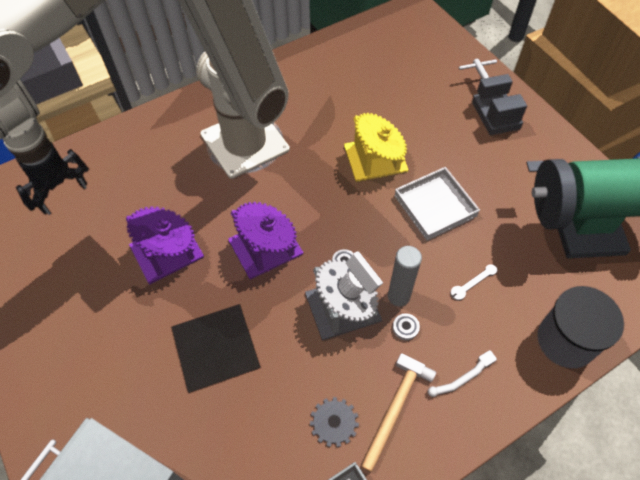

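View pics/top0.png

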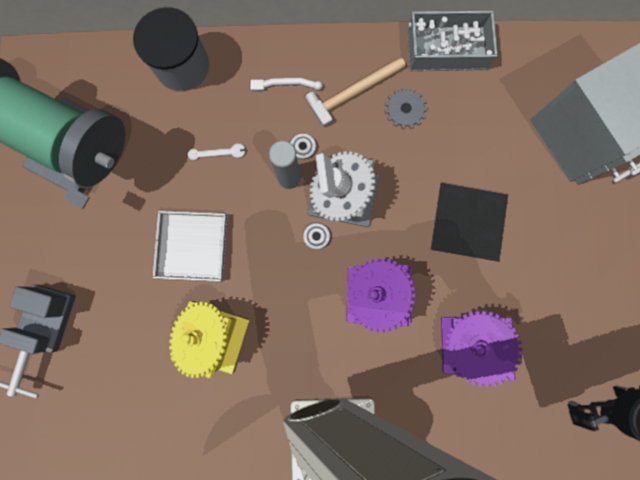

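The scene view shows the grey jig and nut at (348,288), the tin at (404,275), the mat at (215,347) and the tray at (437,203). In the top view these are at (340,187), (285,165), (470,222) and (190,245).

Lookalikes for the jig in the top view are purple at (380,293) and (480,348), and yellow at (200,338). I choose the grey one at (340,187). I'll check it in one close crop.

```bash
cat > h.py <<'E'
import cv2,numpy as np
from workcell import bot
def ray(n,p):
    m=bot.camera_model(n);K=np.array(m["K"]);T=np.array(m["T"])
    d=np.array([(p[0]-K[0,2])/K[0,0],(p[1]-K[1,2])/K[1,1]]);u=d.copy()
    for _ in range(20): u=d/(1+m["k1"]*(u@u))
    v=T[:3,:3]@[u[0],u[1],1];return T[:3,3],v/np.linalg.norm(v)
def onz(n,p,z): o,v=ray(n,p);return o+v*(z-o[2])/v[2]
def tri(ps,pt):
    a,u=ray("scene",ps);b,v=ray("top",pt)
    s=np.linalg.lstsq(np.c_[u,-v],b-a,rcond=None)[0]
    P,Q=a+s[0]*u,b+s[1]*v;return (P+Q)/2,np.linalg.norm(P-Q)*1000
def proj(n,X):
    m=bot.camera_model(n);K=np.array(m["K"]);T=np.array(m["T"])
    c=T[:3,:3].T@(np.array(X)-T[:3,3]);u=c[:2]/c[2];u=u*(1+m["k1"]*(u@u));return K[:2,:2]@u+K[:2,2]
def crop(n,x,y,w,h,f,im=None):
    im=bot.camera(n) if im is None else im
    return cv2.resize(im[y:y+h,x:x+w],None,fx=f,fy=f,interpolation=cv2.INTER_CUBIC)
E
python3 - <<'E'
from h import *
s=cv2.imread("pics/scene0.png");t=cv2.imread("pics/top0.png")
a=crop("scene",300,235,130,110,6,s)[:600];b=crop("top",260,130,130,110,6,t)
cv2.imwrite("pics/c1.png",cv2.resize(a,(780,600))if 0 else a[:600,:780]);cv2.imwrite("pics/c2.png",b[:600,:780])
# mat and tray
for n,im,x0,y0,x1,y1 in(("scene",s,165,300,265,395),("top",t,420,175,520,270)):
    g=im[y0:y1,x0:x1].max(2)<45
    c=max(cv2.findContours(g.astype(np.uint8),0,2)[0],key=cv2.contourArea)
    q=cv2.boxPoints(cv2.minAreaRect(c)) if n=="top" else cv2.approxPolyDP(c,6,True)[:,0]
    q=q+[x0,y0]; P=np.array([onz(n,p,.004) for p in q]);print("mat",n,q.tolist(),P.round(4).tolist(),P.mean(0).round(4))
for n,im,x0,y0,x1,y1 in(("scene",s,390,160,485,245),("top",t,145,200,235,290)):
    r=im[y0:y1,x0:x1].astype(int);g=((r.max(2)-r.min(2))<25)&(r.max(2)>70)
    c=max(cv2.findContours(g.astype(np.uint8),0,2)[0],key=cv2.contourArea)
    q=cv2.approxPolyDP(cv2.convexHull(c),5,True)[:,0]+[x0,y0];b=cv2.boxPoints(cv2.minAreaRect(c))+[x0,y0]
    P=np.array([onz(n,p,.03) for p in b]);print("tray",n,q.tolist(),b.round(1).tolist(),P.round(4).tolist(),P.mean(0).round(4))
E
```

```text
mat scene [[246, 331], [235, 316], [242, 316], [230, 314], [238, 306], [197, 320], [232, 340]] [[0.5127, -0.2699, 0.004], [0.4652, -0.2743, 0.004], [0.474, -0.2601, 0.004], [0.4543, -0.282, 0.004], [0.4458, -0.2561, 0.004], [0.4266, -0.3559, 0.004], [0.5153, -0.3082, 0.004]] [ 0.4705 -0.2866  0.004 ]
mat top [[441.8076934814453, 249.96154022216797], [443.5769233703613, 241.1153793334961], [457.61538314819336, 243.9230728149414], [455.84615325927734, 252.76923370361328]] [[0.4394, -0.278, 0.004], [0.4607, -0.2835, 0.004], [0.453, -0.3173, 0.004], [0.4316, -0.3117, 0.004]] [ 0.4462 -0.2976  0.004 ]
tray scene [[445, 167], [478, 211], [426, 240], [396, 189]] [[392.2, 190.4], [453.4, 159.8], [480.6, 214.2], [419.4, 244.8]] [[0.3771, 0.2435, 0.03], [0.3816, 0.4465, 0.03], [0.5599, 0.3947, 0.03], [0.5497, 0.2046, 0.03]] [0.4671 0.3223 0.03  ]
tray top [[158, 211], [227, 215], [221, 281], [153, 278]] [[152.1, 278.1], [156.8, 208.4], [227.8, 213.1], [223.1, 282.8]] [[0.3888, 0.4115, 0.03], [0.5547, 0.4028, 0.03], [0.5384, 0.2325, 0.03], [0.3735, 0.244, 0.03]] [0.4639 0.3227 0.03  ]
```

View pics/c1.png

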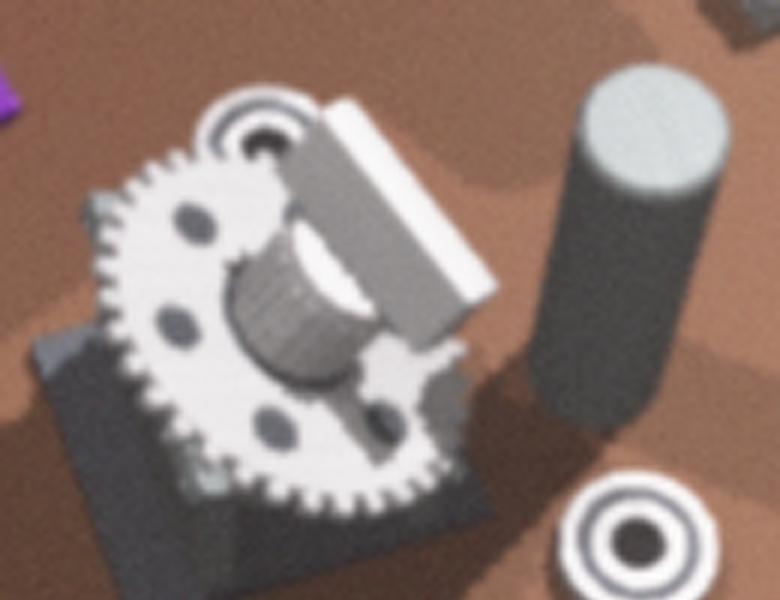

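View pics/c2.png

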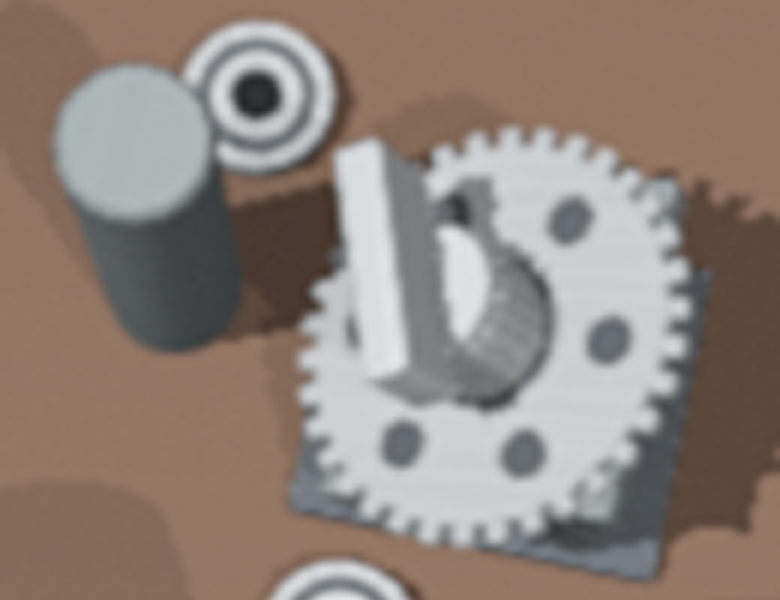

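The close crop confirms the choice: a bare grey jig carrying a T-bar nut. In crop pixels, the scene bar top has corners (350,97), (497,288), (465,305) and (318,115), and the tin top is at (655,130). The top view has bar corners (365,380), (335,150), (385,138) and (410,370), with the tin top at (133,143). Next I triangulate.

```bash
python3 - <<'E'
from h import *
S=lambda p:(300+(p[0]+.5)/6-.5,235+(p[1]+.5)/6-.5); T=lambda p:(260+(p[0]+.5)/6-.5,130+(p[1]+.5)/6-.5)
def t3(n,a,b):
    P,e=tri(S(a),T(b));print(n,P.round(4),"gap mm",round(e,1));return P
fl=t3("far+y",(497,288),(335,150));fr=t3("far-y",(465,305),(385,138));nl=t3("near+y",(350,97),(365,380));nr=t3("near-y",(318,115),(410,370))
bt=(fl+fr+nl+nr)/4;bx=(fl+fr-nl-nr);print("bar top",bt.round(4),"len",np.linalg.norm(bx)/2,"dir",(bx/np.linalg.norm(bx)).round(3))
by=(fl+nl-fr-nr);print("width",np.linalg.norm(by)/2,(by/np.linalg.norm(by)).round(3)); n=np.cross(bx,by);n/=np.linalg.norm(n);print("normal bar",n.round(3))
H=np.array([t3("hole",a,b) for a,b in(((195,223),(523,453)),((178,328),(610,340)),((277,430),(570,220)),((385,420),(455,208)))])
c=H.mean(0);nn=np.linalg.svd(H-c)[2][2];nn*=np.sign(nn[2]);print("holes normal",nn.round(3))
print("hole center (1,4 are diametric)",((H[0]+H[3])/2).round(4),"az",np.degrees(np.arctan2(nn[1],nn[0])))
t3("tin top",(655,130),(133,143))
# tin bottom lowest contour
for nme,p,z in(("scene",S((595,385)),0),("top",T((182,300)),0)): print("tinfoot~",nme,onz(nme,p,z).round(4))
s=cv2.imread("pics/scene0.png");t=cv2.imread("pics/top0.png")
for n,im,x0,y0,x1,y1 in(("scene",s,165,300,265,395),("top",t,420,175,520,270)):
    b=cv2.GaussianBlur(im,(5,5),0)[y0:y1,x0:x1]; g=(b[...,2]<62).astype(np.uint8)
    c=max(cv2.findContours(g,0,2)[0],key=cv2.contourArea);q=cv2.approxPolyDP(cv2.convexHull(c),6,True)[:,0]+[x0,y0]
    P=np.array([onz(n,p,.004) for p in q]);print("mat",n,q.tolist(),P[:,:2].round(3).tolist(),P.mean(0).round(4))
for n,a in(("t",(257,97)),("s",(638,543))): print("bearing",onz({"t":"top","s":"scene"}[n],(T if n=="t" else S)(a),.016).round(3))
print("spanner",onz("top",(238,151),0).round(3),onz("top",(193,155),0).round(3),"b2",onz("top",(316,237),.016).round(3))
for a,b in(((445,167),(158,211)),((478,211),(227,215)),((396,189),(153,278)),((426,240),(221,281))): pass
for a,b in(((445,167),(153,278)),((478,211),(158,211)),((426,240),(227,215)),((396,189),(221,281))): print("tray",[x for x in map(lambda v:np.round(v,4),tri(a,b))])
E
```

```text
far+y [0.6348 0.0198 0.1592] gap mm 0.8
far-y [0.6368 0.0028 0.1667] gap mm 0.8
near+y [0.5479 0.012  0.176 ] gap mm 0.6
near-y [ 0.55   -0.0035  0.1803] gap mm 0.4
bar top [0.5924 0.0078 0.1705] len 0.08841149707699789 dir [ 0.982  0.079 -0.171]
width 0.017419040851011067 [-0.115  0.934 -0.338]
normal bar [0.133 0.352 0.927]
hole [ 0.5338 -0.0454  0.1116] gap mm 0.4
hole [ 0.5725 -0.0776  0.1234] gap mm 0.8
hole [ 0.6216 -0.0656  0.1104] gap mm 1.1
hole [ 0.6328 -0.0239  0.0916] gap mm 0.9
holes normal [0.102 0.414 0.904]
hole center (1,4 are diametric) [ 0.5833 -0.0346  0.1016] az 76.18936379046339
tin top [0.6271 0.0888 0.1987] gap mm 0.9
tinfoot~ scene [0.6335 0.085  0.    ]
tinfoot~ top [0.6236 0.0852 0.    ]
mat scene [[239, 306], [257, 367], [189, 390], [173, 328]] [[0.447, -0.254], [0.603, -0.29], [0.57, -0.444], [0.415, -0.413]] [ 0.5088 -0.3503  0.004 ]
mat top [[442, 184], [506, 196], [497, 259], [432, 248]] [[0.602, -0.288], [0.568, -0.445], [0.414, -0.411], [0.445, -0.254]] [ 0.5072 -0.3495  0.004 ]
bearing [0.703 0.052 0.016]
bearing [0.703 0.054 0.016]
spanner [0.7   0.213 0.   ] [ 0.693  0.325 -0.   ] b2 [0.477 0.025 0.016]
tray [array([0.3892, 0.4101, 0.0305]), np.float64(1.7261)]
tray [array([0.548 , 0.3989, 0.0274]), np.float64(3.6089)]
tray [array([0.5381, 0.2388, 0.0067]), np.float64(0.6192)]
tray [array([0.379 , 0.251 , 0.0323]), np.float64(5.3118)]
```

Measurements from the two views agree to about 1 mm:

| Item | Position (m) | Notes |
|---|---|---|
| Stud seat | (0.583, -0.034, 0.097) | axis ≈ (0.11, 0.49, 0.866) |
| Bar top | (0.592, 0.008, 0.1705) | bar direction (0.98, 0.08, -0.17) |
| Tin | (0.627, 0.088) | top at 0.199 |
| Mat | (0.508, -0.350) | |
| Tray | (0.464, 0.323) | |

I start with the tin, with the jaws radial.

```bash
python3 -m jog '[[[0.02,0.02,0.04,0,0,5,0],[0.05,0.05,0.07,0,0,10,0],[0.08,0.08,0.1,0,0,16,0],[0.1,0.11,0.12,0,0,22,0],[0.13,0.14,0.13,0,0,28,0],[0.15,0.17,0.13,0,0,34,0],[0.18,0.2,0.13,0,0,40,0],[0.21,0.23,0.13,0,0,46,0],[0.23,0.26,0.13,0,0,52,0],[0.25,0.28,0.13,0,0,55,0]]]'; python3 -c "
from workcell import bot;o=bot.get_obs();print(o['joint_pos'].round(3))"
```

```text
clock: 0.93
eef_pos: [0.3804, -0.2024, 0.3693]
tool_rot: [0.817, 0.577, -0.0, -0.0]
ft_force: [1.0, -0.2, 0.4]
grip_width: 0.0853
[-0.489  0.083  0.15   1.637 -0.     1.422]
```

```bash
python3 -m jog '[[[0.025,0.03,0,0,0,4,0],[0.05,0.06,0,0,0,8,0],[0.075,0.09,0,0,0,12,0],[0.1,0.12,0,0,0,16,0],[0.125,0.15,0,0,0,20,0],[0.15,0.18,0,0,0,24,0],[0.175,0.21,0,0,0,28,0],[0.2,0.24,0,0,0,28,0],[0.225,0.267,0,0,0,28,0],[0.247,0.291,0,0,0,28,0]]]' && python3 -m jog '[[[0,0,-0.03,0,0,0,0],[0,0,-0.06,0,0,0,0],[0,0,-0.09,0,0,0,0],[0,0,-0.09,0,0,0,0]]]'; python3 - <<'E'
from h import *
o=bot.get_obs();print(o['joint_pos'].round(3),o['eef_pos'].round(4))
a=crop("scene",290,200,160,150,4);b=crop("top",240,110,160,150,4)
cv2.imwrite("pics/a1.png",cv2.resize(np.hstack([a,b]),(800,375)))
E
```

```text
clock: 1.77
eef_pos: [0.6278, 0.0888, 0.3683]
tool_rot: [0.654, 0.757, -0.0, -0.0]
ft_force: [0.6, -0.3, -0.1]
grip_width: 0.0856
clock: 2.1
eef_pos: [0.6225, 0.0864, 0.2695]
tool_rot: [0.654, 0.757, -0.007, -0.006]
ft_force: [-0.9, -0.8, -2.4]
grip_width: 0.0854
[ 0.138  0.518  0.49   1.561 -0.     1.563] [0.6225 0.0864 0.2695]
```

View pics/a1.png

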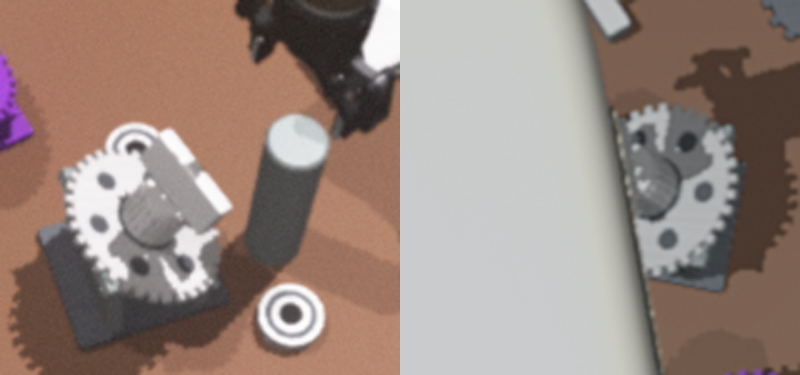

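The scene half shows the tin (295,140 in the crop) below the open gripper (about 310,60); the arm hides the tin in the top view. I descend and close.

```bash
python3 -m jog '[[[0,0,0,0,0,0,0],[0,0,0,0,0,0,0],[0,0,-0.02,0,0,0,0],[0,0,-0.04,0,0,0,0],[0,0,-0.06,0,0,0,0],[0,0,-0.08,0,0,0,0],[0,0,-0.1,0,0,0,0],[0,0,-0.114,0,0,0,0],[0,0,-0.114,0,0,0,0],[0,0,-0.114,0,0,0,0]]]' && python3 -m jog '[[[0,0,0,0,0,0,60],[0,0,0,0,0,0,80],[0,0,0,0,0,0,100],[0,0,0,0,0,0,120],[0,0,0,0,0,0,160],[0,0,0,0,0,0,255],[0,0,0,0,0,0,255],[0,0,0,0,0,0,255],[0,0,0,0,0,0,255]]]'
```

```text
clock: 3.03
eef_pos: [0.6278, 0.0866, 0.1669]
tool_rot: [0.654, 0.756, 0.001, 0.001]
ft_force: [0.5, -0.5, 0.7]
grip_width: 0.0857
clock: 3.78
eef_pos: [0.6285, 0.0868, 0.1679]
tool_rot: [0.654, 0.756, 0.002, 0.002]
ft_force: [0.4, -0.4, 6.5]
grip_width: 0.0545
```

```bash
python3 -m jog '[[[0,0,0.005,0,0,0,255],[0,0,0.015,0,0,0,255],[0,0,0.03,0,0,0,255],[0,0,0.055,0,0,0,255],[0,0,0.085,0,0,0,255],[0,0,0.115,0,0,0,255],[0,0,0.145,0,0,0,255],[0,0,0.175,0,0,0,255],[0,0,0.2,0,0,0,255],[0,0,0.215,0,0,0,255]]]' && python3 -m jog '[[[0,0,0.01,0,0,0,255],[-0.005,-0.01,0.012,0,0,0,255],[-0.01,-0.03,0.012,0,0,0,255],[-0.02,-0.06,0.012,0,0,-5,255],[-0.03,-0.09,0.012,0,0,-10,255],[-0.035,-0.12,0.012,0,0,-15,255],[-0.045,-0.15,0.012,0,0,-20,255],[-0.055,-0.18,0.012,0,0,-25,255],[-0.06,-0.21,0.012,0,0,-30,255],[-0.07,-0.24,0.012,0,0,-30,255]]]'
```

```text
clock: 4.62
eef_pos: [0.6268, 0.0866, 0.3839]
tool_rot: [0.654, 0.756, 0.001, 0.001]
ft_force: [0.9, -0.6, -3.9]
grip_width: 0.0544
clock: 5.45
eef_pos: [0.5556, -0.1552, 0.3911]
tool_rot: [0.829, 0.56, -0.001, -0.001]
ft_force: [2.1, -0.3, -4.5]
grip_width: 0.0545
```

```bash
python3 -m jog '[[[-0.008,-0.03,0,0,0,0,255],[-0.015,-0.06,0,0,0,0,255],[-0.023,-0.09,0,0,0,0,255],[-0.03,-0.12,0,0,0,0,255],[-0.037,-0.15,0,0,0,0,255],[-0.044,-0.175,0,0,0,0,255],[-0.048,-0.19,0,0,0,0,255],[-0.049,-0.197,0,0,0,0,255],[-0.049,-0.197,0,0,0,0,255],[-0.049,-0.197,-0.01,0,0,0,255]]]' && python3 -m jog '[[[0,0,-0.02,0,0,0,255],[0,0,-0.045,0,0,0,255],[0,0,-0.07,0,0,0,255],[0,0,-0.095,0,0,0,255],[0,0,-0.12,0,0,0,255],[0,0,-0.145,0,0,0,255],[0,0,-0.165,0,0,0,255],[0,0,-0.18,0,0,0,255],[0,0,-0.19,0,0,0,255],[0,0,-0.19,0,0,0,255]]]'; python3 - <<'E'
from h import *
o=bot.get_obs();print(o['eef_pos'].round(4),o['ft_force'].round(1))
a=crop("scene",150,220,150,180,4);b=crop("top",400,150,150,180,4)
cv2.imwrite("pics/a2.png",cv2.resize(np.hstack([a,b]),(800,480)))
E
```

```text
clock: 6.28
eef_pos: [0.5085, -0.35, 0.3838]
tool_rot: [0.828, 0.561, 0.001, 0.001]
ft_force: [0.5, 0.6, -2.8]
grip_width: 0.0544
clock: 7.12
eef_pos: [0.5072, -0.3478, 0.1896]
tool_rot: [0.827, 0.562, -0.001, -0.003]
ft_force: [-0.4, 1.5, -5.6]
grip_width: 0.0544
[ 0.5072 -0.3478  0.1896] [-0.4  1.5 -5.6]
```

View pics/a2.png

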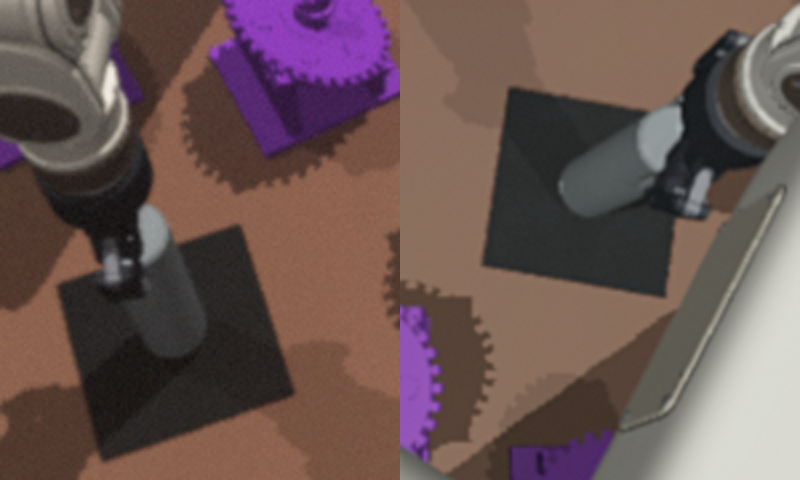

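The tin hangs upright over the middle of the mat: foot at about (170,345) in the scene half and (585,200) in the top half. I lower it gently.

```bash
python3 -m jog '[[[0,0,-0.004,0,0,0,255],[0,0,-0.008,0,0,0,255],[0,0,-0.011,0,0,0,255],[0,0,-0.013,0,0,0,255],[0,0,-0.014,0,0,0,255],[0,0,-0.014,0,0,0,255],[0,0,-0.014,0,0,0,255]]]'
```

```text
clock: 7.8
eef_pos: [0.5079, -0.3505, 0.1783]
tool_rot: [0.828, 0.561, 0.0, -0.0]
ft_force: [0.1, -0.4, -3.7]
grip_width: 0.0541
```

```bash
python3 -m jog '[[[0,0,-0.002,0,0,0,255],[0,0,-0.003,0,0,0,255],[0,0,-0.004,0,0,0,255],[0,0,-0.005,0,0,0,255],[0,0,-0.005,0,0,0,255],[0,0,-0.005,0,0,0,255]]]'
```

```text
clock: 8.3
eef_pos: [0.5079, -0.3503, 0.1732]
tool_rot: [0.828, 0.561, -0.0, -0.0]
ft_force: [-0.5, 0.6, -4.3]
grip_width: 0.0542
```

```bash
python3 -m jog '[[[0,0,-0.001,0,0,0,255],[0,0,-0.002,0,0,0,255],[0,0,-0.002,0,0,0,255],[0,0,-0.002,0,0,0,255]]]'
```

```text
clock: 8.63
eef_pos: [0.5081, -0.3505, 0.172]
tool_rot: [0.828, 0.561, 0.0, 0.0]
ft_force: [-0.9, 1.1, -0.6]
grip_width: 0.0543
```

The force dropped from -4.3 to -0.6 N, so the tin is standing on the mat. Release slowly and retreat.

```bash
python3 -m jog '[[[0,0,-0.0005,0,0,0,90],[0,0,-0.0005,0,0,0,70],[0,0,-0.0005,0,0,0,50],[0,0,-0.0005,0,0,0,20],[0,0,-0.0005,0,0,0,0],[0,0,-0.0005,0,0,0,0],[0,0,-0.0005,0,0,0,0],[0,0,-0.0005,0,0,0,0]]]' && python3 -m jog '[[[0,0,0.005,0,0,0,0],[0,0,0.015,0,0,0,0],[0,0,0.03,0,0,0,0],[0,0,0.06,0,0,0,0],[0,0,0.1,0,0,0,0],[0,0,0.14,0,0,0,0],[0,0,0.18,0,0,0,0],[0,0,0.2,0,0,0,0]]]'; python3 - <<'E'
from h import *
from scipy.spatial.transform import Rotation as R
# target for grasp
n=np.array([.112,.487,.866]);n/=np.linalg.norm(n)
bx=np.array([.982,.079,-.171]);bx-=n*(bx@n);bx/=np.linalg.norm(bx);by=np.cross(n,bx)
Rt=np.c_[np.cross(by,-n),by,-n]
bt=np.array([.5924,.0078,.1705]);g=bt-n*.016;tcp=g-n*.011
o=bot.get_obs();R0=R.from_quat(o['tool_rot']);Rg=R.from_matrix(Rt)
print("joints",o['joint_pos'].round(3),o['eef_pos'].round(4));print("n",n.round(3),"by",by.round(3),"tcp",tcp.round(4),"pre(+90mm)",(tcp+n*.09).round(4),"quat",Rg.as_quat().round(4))
print("turn now->grasp deg",np.degrees((Rg*R0.inv()).as_rotvec()).round(1))
# two-part: spin about z first
for a in range(40,140,20):
  q=R.from_euler('z',a,degrees=True)*R0;print(a,np.degrees((Rg*q.inv()).as_rotvec()).round(1))
a=crop("scene",150,220,150,180,4);b=crop("top",400,150,150,180,4)
cv2.imwrite("pics/a3.png",cv2.resize(np.hstack([a,b]),(800,480)))
E
```

```text
clock: 9.3
eef_pos: [0.5079, -0.3504, 0.1708]
tool_rot: [0.828, 0.561, -0.0, -0.0]
ft_force: [-0.3, 0.7, 0.5]
grip_width: 0.0855
clock: 9.97
eef_pos: [0.5082, -0.3506, 0.3781]
tool_rot: [0.828, 0.561, 0.002, 0.004]
ft_force: [0.5, 0.3, 1.2]
grip_width: 0.0855
joints [-0.604  0.497  0.737  1.801  0.     1.346] [ 0.5082 -0.3506  0.3781]
n [0.112 0.487 0.866] by [-0.152  0.87  -0.47 ] tcp [ 0.5894 -0.0054  0.1471] pre(+90mm) [0.5995 0.0385 0.2251] quat [-0.0598  0.9641 -0.2481 -0.0735]
turn now->grasp deg [-11.2  34.9 115.5]
40 [-20.2  26.1  76.8]
60 [-23.6  21.4  57.4]
80 [-26.3  16.6  37.9]
100 [-28.4  11.6  18.4]
120 [-29.8   6.5  -1.1]
```

View pics/a3.png

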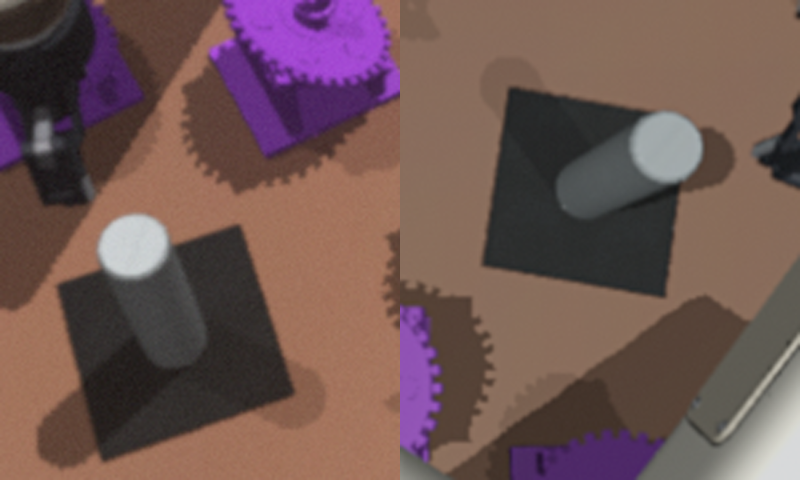

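The tin stands upright on the mat: top at (133,245) in the scene half and (667,147) in the top half. Now I swing to the nut's axis, tilting the tool along the stud.

```bash
python3 -m jog '[[[0.01,0.03,0.01,0,0,6,0],[0.02,0.07,0.01,0,0,13,0],[0.03,0.11,0.01,0,0,20,0],[0.04,0.15,0.01,0,0,26,0],[0.05,0.19,0.01,0,0,33,0],[0.06,0.23,0.01,0,0,39,0],[0.07,0.27,0.01,0,0,46,0],[0.08,0.31,0.01,0,0,53,0],[0.09,0.35,0.01,0,0,59,0],[0.09,0.38,0.01,0,0,65,0]]]' && python3 -m jog '[[[0,0.01,0,-2.4,2.0,5.2,0],[0,0.02,0,-4.9,4.1,10.5,0],[0.005,0.03,-0.01,-7.3,6.1,15.7,0],[0.005,0.04,-0.015,-9.7,8.1,21,0],[0.01,0.05,-0.02,-12.1,10.1,26.2,0],[0.01,0.06,-0.03,-14.6,12.2,31.5,0],[0.015,0.067,-0.04,-17,14.2,36.7,0],[0.015,0.067,-0.05,-19.4,16.2,42,0],[0.015,0.067,-0.06,-22,18.3,47.5,0],[0.015,0.067,-0.06,-24.3,20.3,52.5,0]]]' && python3 -m jog '[[[0,0,0,0,0,0,0],[0,0,0,0,0,0,0],[0,0,0,0,0,0,0]]]'; cat > rem.py <<'E'
from h import *
from scipy.spatial.transform import Rotation as R
n=np.array([.112,.487,.866]);n/=np.linalg.norm(n)
bx=np.array([.982,.079,-.171]);bx-=n*(bx@n);bx/=np.linalg.norm(bx);by=np.cross(n,bx)
Rg=R.from_matrix(np.c_[np.cross(by,-n),by,-n]);bt=np.array([.5924,.0078,.1705]);tcp=bt-n*.027
o=bot.get_obs();R0=R.from_quat(o['tool_rot'])
print("joints",o['joint_pos'].round(3),"turn left",np.degrees((Rg*R0.inv()).as_rotvec()).round(2),"shift to tcp",(tcp-o['eef_pos']).round(4),"along/perp",round((o['eef_pos']-tcp)@n,4),((o['eef_pos']-tcp)-n*((o['eef_pos']-tcp)@n)).round(4))
E
python3 rem.py
```

```text
clock: 10.9
eef_pos: [0.5985, 0.033, 0.3796]
tool_rot: [0.393, 0.92, 0.0, -0.001]
ft_force: [-0.1, -1.0, -0.5]
grip_width: 0.0857
clock: 11.73
eef_pos: [0.6125, 0.0971, 0.3176]
tool_rot: [-0.063, 0.962, -0.254, -0.078]
ft_force: [-1.2, 0.5, -1.1]
grip_width: 0.0855
clock: 11.98
eef_pos: [0.613, 0.0964, 0.3213]
tool_rot: [-0.059, 0.963, -0.252, -0.074]
ft_force: [-0.2, 0.7, -0.4]
grip_width: 0.0856
joints [ 0.359  0.752  0.915  2.048 -0.436  0.307] turn left [ 0.48 -0.04  0.11] shift to tcp [-0.0237 -0.1017 -0.1742] along/perp 0.2031 [ 0.0009  0.0028 -0.0017]
```

```bash
python3 -m jog '[[[-0.003,-0.013,-0.02,0.48,0,0.1,0],[-0.006,-0.026,-0.04,0.48,0,0.1,0],[-0.009,-0.038,-0.06,0.48,0,0.1,0],[-0.011,-0.049,-0.08,0.48,0,0.1,0],[-0.014,-0.06,-0.1,0.48,0,0.1,0],[-0.0166,-0.071,-0.1195,0.48,0,0.1,0],[-0.0166,-0.071,-0.1195,0.48,0,0.1,0],[-0.0166,-0.071,-0.1195,0.48,0,0.1,0],[-0.0166,-0.071,-0.1195,0.48,0,0.1,0]]]'; python3 rem.py; python3 - <<'E'
from h import *
cv2.imwrite("pics/a4.png",np.hstack([crop("scene",285,190,133,150,3),crop("top",260,110,133,150,3)]))
E
```

```text
clock: 12.73
eef_pos: [0.5973, 0.0255, 0.2033]
tool_rot: [-0.06, 0.964, -0.248, -0.073]
ft_force: [0.3, 0.6, -0.1]
grip_width: 0.0856
joints [ 0.263  0.642  0.419  1.611 -0.457  0.2  ] turn left [-0.01  0.06 -0.03] shift to tcp [-0.0079 -0.0309 -0.0562] along/perp 0.0646 [ 0.0007 -0.0006  0.0002]
```

View pics/a4.png

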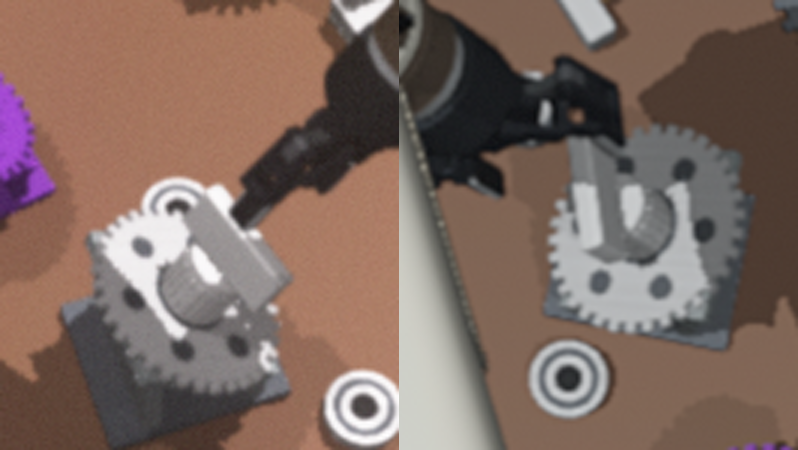

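The scene half shows the open gripper coming in along the stud towards the bar (240,215). In the top half its tips are near (615,135) and (495,185). I'll check where the model says the tips should be.

```bash
python3 - <<'E'
from h import *
from scipy.spatial.transform import Rotation as R
o=bot.get_obs();M=R.from_quat(o['tool_rot']).as_matrix();p=o['eef_pos']
for w in(-.055,-.043,.043,.055):
    X=p+M[:,1]*w+M[:,2]*(-.005); a=proj("top",X);b=proj("scene",X)
    print(w,"top",((a-[260,110])*3+[399,0]).round(),"scene",((b-[285,190])*3).round())
n=-M[:,2]
for nm,X in(("bartop far",[.5924,.0078,.1705]+.045*np.array([.982,.079,-.171])),("near",[.5924,.0078,.1705]-.045*np.array([.982,.079,-.171]))):
    print(nm,((proj("top",X)-[260,110])*3+[399,0]).round(),((proj("scene",X)-[285,190])*3).round())
E
```

```text
-0.055 top [625. 140.] scene [232. 225.]
-0.043 top [609. 145.] scene [242. 220.]
0.043 top [499. 184.] scene [315. 185.]
0.055 top [485. 190.] scene [324. 180.]
bartop far [578. 130.] [285. 283.]
near [591. 247.] [210. 186.]
```

The predicted tips match the image, so I go on to the bar and close.

```bash
python3 -m jog '[[[-0.0015,-0.005,-0.01,0,0,0,0],[-0.0027,-0.01,-0.019,0,0,0,0],[-0.004,-0.0155,-0.028,0,0,0,0],[-0.0053,-0.0205,-0.0375,0,0,0,0],[-0.0067,-0.026,-0.047,0,0,0,0],[-0.0079,-0.0309,-0.0562,0,0,0,0],[-0.0079,-0.0309,-0.0562,0,0,0,0],[-0.0079,-0.0309,-0.0562,0,0,0,0]]]' && python3 rem.py && python3 -m jog '[[[0,0,0,0,0,0,100],[0,0,0,0,0,0,140],[0,0,0,0,0,0,160],[0,0,0,0,0,0,170],[0,0,0,0,0,0,180],[0,0,0,0,0,0,200],[0,0,0,0,0,0,255],[0,0,0,0,0,0,255],[0,0,0,0,0,0,255],[0,0,0,0,0,0,255]]]'; python3 rem.py
```

```text
clock: 13.5
eef_pos: [0.5889, -0.0048, 0.1458]
tool_rot: [-0.061, 0.964, -0.248, -0.074]
ft_force: [-0.2, 0.4, -0.3]
grip_width: 0.0856
joints [ 0.22   0.641  0.266  1.44  -0.468  0.153] turn left [ 0.04 -0.08 -0.12] shift to tcp [ 0.0005 -0.0005  0.0013] along/perp -0.0009 [-0.0004  0.001  -0.0005]
clock: 14.33
eef_pos: [0.5884, -0.0046, 0.1449]
tool_rot: [-0.061, 0.964, -0.248, -0.074]
ft_force: [-0.1, 5.0, -0.2]
grip_width: 0.0175
joints [ 0.22   0.641  0.264  1.439 -0.467  0.152] turn left [-0.02 -0.13 -0.12] shift to tcp [ 0.001  -0.0007  0.0022] along/perp -0.0016 [-0.0008  0.0015 -0.0008]
```

The bar is gripped at 17.5 mm opening. I unscrew along the thread, with 0.1 mm of rise per degree, first a cautious 20°.

```bash
cat > st.py <<'E'
from rem import *
M=R0.as_matrix()
print("F in bar axes x,y,n",(np.c_[M[:,0],M[:,1],-M[:,2]].T@o['ft_force']).round(1),"torque_n",(-(M[:,2]@o['ft_torque'])).round(2))
E
python3 -m jog '[[[0,0.0002,0.0003,0.45,1.95,3.46,255],[0.0001,0.0004,0.0007,0.9,3.9,6.93,255],[0.0001,0.0006,0.001,1.34,5.84,10.39,255],[0.0002,0.0008,0.0014,1.79,7.79,13.86,255],[0.0002,0.001,0.0017,2.24,9.74,17.32,255],[0.0002,0.001,0.0017,2.24,9.74,17.32,255]]]'; python3 st.py
```

```text
clock: 14.83
eef_pos: [0.5887, -0.0045, 0.1465]
tool_rot: [-0.228, 0.938, -0.232, -0.117]
ft_force: [0.4, 2.4, -2.0]
grip_width: 0.0176
joints [ 0.221  0.641  0.267  1.443 -0.469 -0.196] turn left [ -2.17  -9.91 -17.47] shift to tcp [ 0.0007 -0.0008  0.0006] along/perp -0.0002 [-0.0007  0.0009 -0.0004]
F in bar axes x,y,n [-1.9  2.5 -0.5] torque_n -0.03
```

Forces are low. I continue by 50°.

```bash
python3 -m jog '[[[0.0001,0.0002,0.0004,0.56,2.44,4.33,255],[0.0001,0.0005,0.0009,1.12,4.87,8.66,255],[0.0002,0.0007,0.0013,1.68,7.31,12.99,255],[0.0002,0.001,0.0017,2.24,9.74,17.32,255],[0.0003,0.0012,0.0022,2.8,12.18,21.65,255],[0.0003,0.0015,0.0026,3.36,14.61,25.98,255],[0.0004,0.0017,0.003,3.92,17.05,30.31,255],[0.0004,0.0019,0.0034,4.48,19.48,34.64,255],[0.0005,0.0022,0.0039,5.04,21.92,38.97,255],[0.0006,0.0024,0.0043,5.6,24.35,43.3,255]]]'; python3 st.py
```

```text
clock: 15.67
eef_pos: [0.5892, -0.0022, 0.1508]
tool_rot: [-0.604, 0.754, -0.161, -0.203]
ft_force: [0.6, 1.0, -2.2]
grip_width: 0.0168
joints [ 0.225  0.639  0.276  1.454 -0.469 -1.066] turn left [ -7.76 -34.27 -60.85] shift to tcp [ 0.0002 -0.0032 -0.0037] along/perp 0.0047 [-0.0007  0.0009 -0.0004]
F in bar axes x,y,n [-2.1 -0.4 -1.4] torque_n 0.01
```

```bash
python3 -m jog '[[[0.0001,0.0002,0.0004,0.56,2.44,4.33,255],[0.0001,0.0005,0.0009,1.12,4.87,8.66,255],[0.0002,0.0007,0.0013,1.68,7.31,12.99,255],[0.0002,0.001,0.0017,2.24,9.74,17.32,255],[0.0003,0.0012,0.0022,2.8,12.18,21.65,255],[0.0003,0.0015,0.0026,3.36,14.61,25.98,255],[0.0004,0.0017,0.003,3.92,17.05,30.31,255],[0.0004,0.0019,0.0034,4.48,19.48,34.64,255],[0.0005,0.0022,0.0039,5.04,21.92,38.97,255],[0.0006,0.0024,0.0043,5.6,24.35,43.3,255]]]'; python3 st.py;python3 - <<'E'
from h import *
cv2.imwrite("pics/a5.png",np.hstack([crop("scene",285,190,133,150,3),crop("top",260,110,133,150,3)]))
E
```

```text
clock: 16.5
eef_pos: [0.5903, 0.0005, 0.1552]
tool_rot: [0.866, -0.428, 0.061, 0.251]
ft_force: [1.1, 2.9, -1.9]
grip_width: 0.0174
joints [ 0.228  0.638  0.286  1.464 -0.467 -1.936] turn left [ -13.32  -58.5  -104.18] shift to tcp [-0.001  -0.0058 -0.0081] along/perp 0.0099 [-0.0002  0.001  -0.0005]
F in bar axes x,y,n [-2.  -3.  -0.1] torque_n -0.04
```

View pics/a5.png

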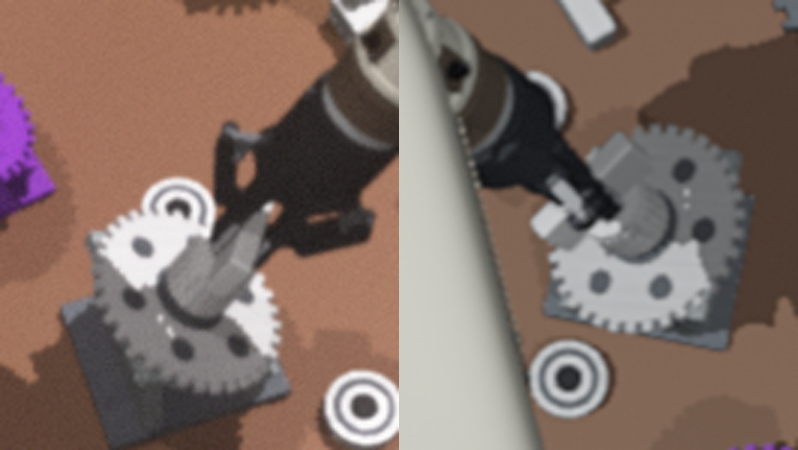

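The bar has turned with the gripper (scene (255,235), top (590,190)) and the nut has climbed. About 35° more.

```bash
python3 -m jog '[[[0.0001,0.0002,0.0004,0.56,2.44,4.33,255],[0.0001,0.0005,0.0009,1.12,4.87,8.66,255],[0.0002,0.0007,0.0013,1.68,7.31,12.99,255],[0.0002,0.001,0.0017,2.24,9.74,17.32,255],[0.0003,0.0012,0.0022,2.8,12.18,21.65,255],[0.0003,0.0015,0.0026,3.36,14.61,25.98,255],[0.0004,0.0017,0.003,3.92,17.05,30.31,255],[0.0004,0.0017,0.003,3.92,17.05,30.31,255]]]'; python3 st.py; python3 -m jog '[[[0.0001,0.0005,0.0009,0,0,0,255],[0.0002,0.001,0.0017,0,0,0,255],[0.0003,0.0015,0.0026,0,0,0,255],[0.0004,0.0019,0.0035,0,0,0,255],[0.0004,0.0019,0.0035,0,0,0,255]]]'; python3 st.py
```

```text
clock: 17.27
eef_pos: [0.5903, 0.0025, 0.158]
tool_rot: [0.954, -0.15, -0.018, 0.257]
ft_force: [1.3, 2.3, -1.7]
grip_width: 0.0178
joints [ 0.23   0.637  0.293  1.474 -0.464 -2.541] turn left [ -17.28  -75.4  -134.34] shift to tcp [-0.0009 -0.0078 -0.0109] along/perp 0.0134 [-0.0006  0.0013 -0.0007]
F in bar axes x,y,n [ 0.5 -3.1 -0.2] torque_n -0.01
clock: 17.68
eef_pos: [0.5906, 0.0044, 0.1615]
tool_rot: [0.954, -0.15, -0.018, 0.257]
ft_force: [1.9, 1.9, -8.5]
grip_width: 0.017
joints [ 0.233  0.637  0.302  1.484 -0.464 -2.539] turn left [ -17.32  -75.45 -134.39] shift to tcp [-0.0012 -0.0097 -0.0144] along/perp 0.0173 [-0.0007  0.0013 -0.0006]
F in bar axes x,y,n [ 0.9 -6.3 -6.2] torque_n 0.03
```

```bash
python3 -m jog '[[[0.0001,0.001,0.0017,0,0,0,255],[0.0004,0.002,0.0035,0,0,0,255],[0.0007,0.0029,0.0052,0,0,0,255],[0.0009,0.0039,0.0069,0,0,0,255],[0.0009,0.0039,0.0069,0,0,0,255]]]'; python3 st.py
```

```text
clock: 18.1
eef_pos: [0.5916, 0.0077, 0.1705]
tool_rot: [0.954, -0.149, -0.017, 0.258]
ft_force: [0.4, 2.0, -1.6]
grip_width: 0.0172
joints [ 0.239  0.635  0.321  1.508 -0.465 -2.533] turn left [ -17.16  -75.6  -134.36] shift to tcp [-0.0023 -0.013  -0.0233] along/perp 0.0268 [-0.0007 -0.      0.0001]
F in bar axes x,y,n [-0.3 -2.6 -0.4] torque_n 0.01
```

```bash
python3 -m jog '[[[0.0006,0.0024,0.0043,0,0,0,255],[0.0011,0.0049,0.0087,0,0,0,255],[0.0017,0.0073,0.013,0,0,0,255],[0.0022,0.0097,0.0173,0,0,0,255],[0.0028,0.0122,0.0217,0,0,0,255],[0.0039,0.017,0.0303,0,0,0,255],[0.005,0.0219,0.039,0,0,0,255],[0.0062,0.0268,0.0476,0,0,0,255],[0.0062,0.0268,0.0476,0,0,0,255]]]'; python3 st.py;python3 - <<'E'
from h import *
cv2.imwrite("pics/a6.png",np.hstack([crop("scene",285,190,133,150,3),crop("top",260,110,133,150,3)]))
E
```

```text
clock: 18.85
eef_pos: [0.5988, 0.0359, 0.2185]
tool_rot: [0.955, -0.149, -0.016, 0.257]
ft_force: [0.9, 0.6, -1.9]
grip_width: 0.0173
joints [ 0.277  0.643  0.461  1.655 -0.454 -2.493] turn left [ -16.99  -75.39 -134.46] shift to tcp [-0.0095 -0.0413 -0.0714] along/perp 0.083 [ 0.0002  0.0008 -0.0005]
F in bar axes x,y,n [ 0.6 -1.7 -1.3] torque_n 0.03
```

View pics/a6.png

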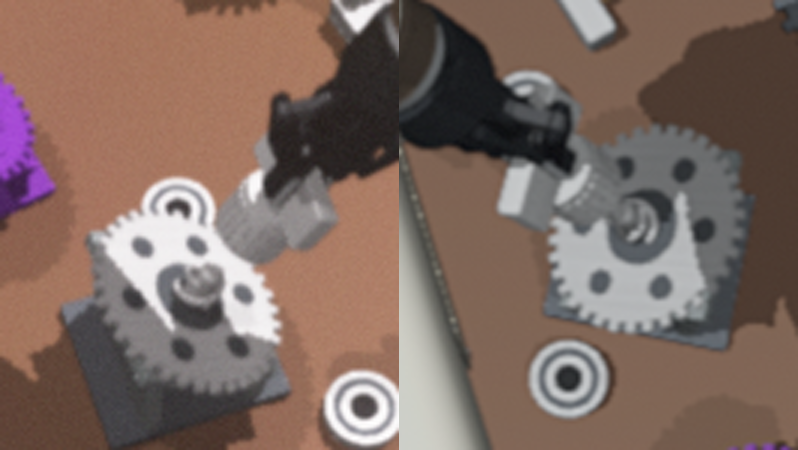

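The nut is off and held clear of the stud: scene (255,215), top (580,180). Now upright it (30° about the horizontal) and carry it over the tray.

```bash
python3 -m jog '[[[0.001,0.006,0.015,0,0,0,255],[0.002,0.015,0.035,0,0,0,255],[0,0.035,0.05,2.9,-0.7,0,255],[-0.015,0.06,0.06,7.3,-1.7,0,255],[-0.03,0.09,0.06,11.7,-2.7,0,255],[-0.045,0.12,0.06,16.1,-3.7,0,255],[-0.06,0.15,0.06,20.4,-4.7,0,255],[-0.075,0.18,0.06,24.8,-5.7,0,255],[-0.09,0.21,0.06,29.2,-6.7,0,255],[-0.105,0.235,0.06,29.2,-6.7,0,255]]]' && python3 -m jog '[[[-0.012,0.02,-0.01,0,0,0,255],[-0.022,0.037,-0.03,0,0,0,255],[-0.029,0.049,-0.05,0,0,0,255],[-0.029,0.052,-0.07,0,0,0,255],[-0.029,0.052,-0.09,0,0,0,255],[-0.029,0.052,-0.11,0,0,0,255],[-0.029,0.052,-0.12,0,0,0,255],[-0.029,0.052,-0.12,0,0,0,255],[-0.029,0.052,-0.12,0,0,0,255]]]'; python3 - <<'E'
from h import *
from scipy.spatial.transform import Rotation as R
o=bot.get_obs();M=R.from_quat(o['tool_rot']).as_matrix();z=M[:,2]
print(o['joint_pos'].round(3),"tool z",z.round(4),"level turn",np.degrees(np.cross(z,[0,0,-1])).round(2),o['ft_force'].round(1))
cv2.imwrite("pics/a7.png",np.hstack([crop("scene",370,100,133,150,3),crop("top",130,180,133,150,3)]))
E
```

```text
clock: 19.78
eef_pos: [0.4914, 0.2686, 0.2767]
tool_rot: [0.988, -0.156, 0.001, -0.001]
ft_force: [0.1, -0.6, -2.2]
grip_width: 0.0174
clock: 20.53
eef_pos: [0.4634, 0.3211, 0.156]
tool_rot: [0.988, -0.155, 0.0, 0.001]
ft_force: [0.6, 0.3, -2.1]
grip_width: 0.0173
[ 6.070e-01  4.140e-01  2.900e-02  1.187e+00 -1.000e-03 -2.224e+00] tool z [-2.0e-04 -1.3e-03 -1.0e+00] level turn [ 0.07 -0.01  0.  ] [ 0.6  0.3 -2.1]
```

View pics/a7.png

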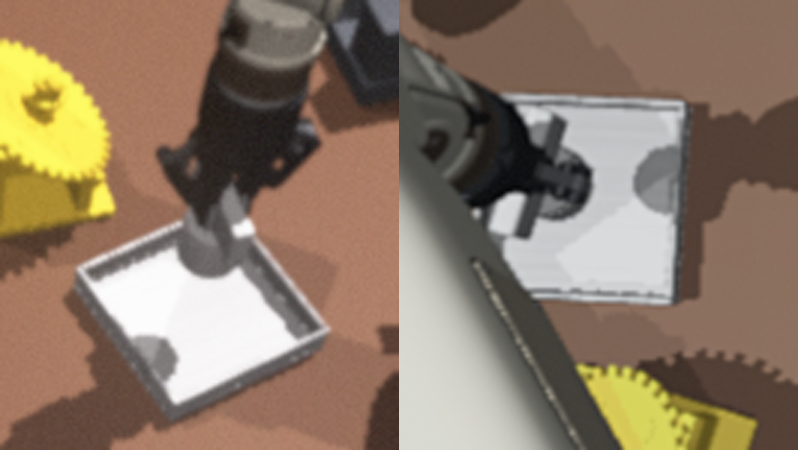

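The nut hangs upright over the tray: scene (210,245), top (560,190). I lower it in steps, watching the force.

```bash
python3 -m jog '[[[0,0,-0.015,0,0,0,255],[0,0,-0.03,0,0,0,255],[0,0,-0.045,0,0,0,255],[0,0,-0.06,0,0,0,255],[0,0,-0.07,0,0,0,255],[0,0,-0.08,0,0,0,255],[0,0,-0.083,0,0,0,255],[0,0,-0.083,0,0,0,255],[0,0,-0.083,0,0,0,255]]]' && python3 -m jog '[[[0,0,-0.002,0,0,0,255],[0,0,-0.004,0,0,0,255],[0,0,-0.005,0,0,0,255],[0,0,-0.006,0,0,0,255],[0,0,-0.006,0,0,0,255]]]'
```

```text
clock: 21.38
eef_pos: [0.4642, 0.3221, 0.074]
tool_rot: [0.988, -0.154, 0.001, -0.001]
ft_force: [0.1, -0.3, -1.9]
grip_width: 0.0175
clock: 21.8
eef_pos: [0.4636, 0.3218, 0.0673]
tool_rot: [0.988, -0.154, 0.0, -0.0]
ft_force: [0.6, 0.2, -1.8]
grip_width: 0.0174
```

```bash
python3 -m jog '[[[0,0,-0.001,0,0,0,255],[0,0,-0.002,0,0,0,255],[0,0,-0.003,0,0,0,255],[0,0,-0.003,0,0,0,255]]]' && python3 -m jog '[[[0,0,-0.001,0,0,0,255],[0,0,-0.0015,0,0,0,255],[0,0,-0.0015,0,0,0,255]]]' && python3 -m jog '[[[0,0,-0.001,0,0,0,255],[0,0,-0.0015,0,0,0,255],[0,0,-0.0015,0,0,0,255]]]'
```

```text
clock: 22.13
eef_pos: [0.4636, 0.3217, 0.0641]
tool_rot: [0.988, -0.154, 0.0, -0.0]
ft_force: [0.9, -0.1, -2.3]
grip_width: 0.0172
clock: 22.38
eef_pos: [0.4636, 0.3217, 0.0627]
tool_rot: [0.988, -0.154, 0.0, -0.0]
ft_force: [-1.1, -0.5, -1.6]
grip_width: 0.0174
clock: 22.63
eef_pos: [0.4637, 0.3218, 0.0613]
tool_rot: [0.988, -0.154, 0.0, -0.0]
ft_force: [0.5, -0.6, -2.2]
grip_width: 0.0171
```

```bash
python3 -m jog '[[[0,0,-0.001,0,0,0,255],[0,0,-0.0015,0,0,0,255],[0,0,-0.0015,0,0,0,255]]]' && python3 -m jog '[[[0,0,-0.001,0,0,0,255],[0,0,-0.001,0,0,0,255],[0,0,-0.001,0,0,0,255]]]' && python3 -m jog '[[[0,0,-0.001,0,0,0,255],[0,0,-0.001,0,0,0,255],[0,0,-0.001,0,0,0,255]]]'
```

```text
clock: 22.88
eef_pos: [0.4639, 0.3218, 0.0607]
tool_rot: [0.988, -0.155, 0.001, -0.0]
ft_force: [-0.9, -1.6, 4.2]
grip_width: 0.0171
clock: 23.13
eef_pos: [0.464, 0.3218, 0.0607]
tool_rot: [0.988, -0.155, 0.001, -0.001]
ft_force: [-2.9, -3.0, 8.8]
grip_width: 0.0171
clock: 23.38
eef_pos: [0.464, 0.3218, 0.0606]
tool_rot: [0.988, -0.155, 0.001, -0.001]
ft_force: [-4.6, -4.2, 16.2]
grip_width: 0.0176
```

Seated at TCP z = 0.0607, which agrees with the expected 0.061. I back off the press by 2 mm, release slowly and retreat.

```bash
python3 -m jog '[[[0,0,0.002,0,0,0,255],[0,0,0.002,0,0,0,170],[0,0,0.002,0,0,0,150],[0,0,0.002,0,0,0,120],[0,0,0.002,0,0,0,80],[0,0,0.002,0,0,0,30],[0,0,0.002,0,0,0,0],[0,0,0.002,0,0,0,0],[0,0,0.002,0,0,0,0],[0,0,0.002,0,0,0,0]]]' && python3 -m jog '[[[0,0,0.006,0,0,0,0],[0,0,0.015,0,0,0,0],[0,0,0.03,0,0,0,0],[0,0,0.06,0,0,0,0],[0,0,0.1,0,0,0,0],[0,0,0.14,0,0,0,0],[0,0,0.18,0,0,0,0],[0,0,0.22,0,0,0,0],[-0.03,-0.03,0.24,0,0,0,0],[-0.07,-0.07,0.24,0,0,0,0]]]' && python3 -m jog '[[[-0.02,-0.03,0,0,0,0,0],[-0.05,-0.06,0,0,0,0,0],[-0.08,-0.09,0,0,0,0,0],[-0.11,-0.12,0,0,0,0,0],[-0.11,-0.15,0,0,0,0,0],[-0.11,-0.15,0,0,0,0,0],[-0.11,-0.15,0,0,0,0,0],[-0.11,-0.15,0,0,0,0,0]]]'; python3 - <<'E'
from h import *
a=crop("scene",140,150,350,250,1);s=bot.camera("scene");t=bot.camera("top")
A=cv2.resize(s[130:400,140:500],(400,300));B=cv2.resize(t[110:290,140:520],(400,300))
C=crop("scene",385,150,100,75,4,s);D=crop("top",140,200,100,75,4,t)
cv2.imwrite("pics/a8.png",np.vstack([np.hstack([A,B]),np.hstack([C,D])]))
E
```

```text
clock: 24.22
eef_pos: [0.4637, 0.3218, 0.0598]
tool_rot: [0.988, -0.154, 0.001, -0.0]
ft_force: [-0.3, 0.3, 0.3]
grip_width: 0.0853
clock: 25.05
eef_pos: [0.4106, 0.2678, 0.3048]
tool_rot: [0.988, -0.154, 0.005, -0.004]
ft_force: [0.2, -1.2, 1.8]
grip_width: 0.0852
clock: 25.72
eef_pos: [0.2981, 0.1159, 0.3001]
tool_rot: [0.988, -0.155, 0.002, -0.001]
ft_force: [-0.7, 0.1, 0.3]
grip_width: 0.0854
```

View pics/a8.png

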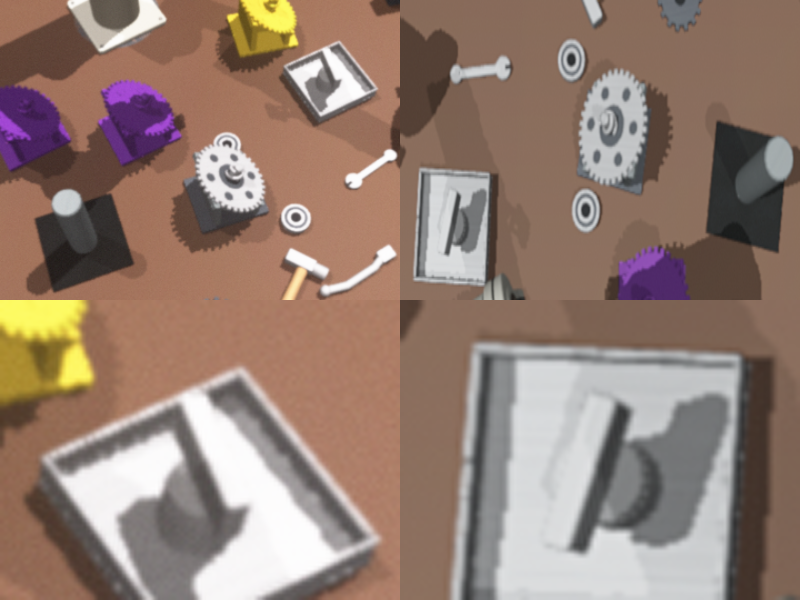

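The nut stands bar up in the tray (top crop (600,475)), the tin stands on the mat (80,225 in the scene view), and both bearings and the wrench look unmoved. I hand in.

```bash
python3 -c "
from workcell import bot
print(bot.job_done())"
```

```text
the job is handed in; nothing more can be done
None
```

I stood the tin upright at the centre of the mat. I then unscrewed the nut about 155° anticlockwise along its thread, lifted it clear along the stud and stood it bar up near the middle of the steel tray. The job was handed in at about 26 s of the 72 s allowed.

- **Last pictures:** both views show the tin upright on the mat, the nut standing in the tray, the stud bare, and the gripper away from everything. The two bearings and the spoke wrench look unmoved by eye; I did not re-measure them.
- **Forces:** at most about 9 N showed on lift-off, just after the last turn. When I seated the nut in the tray I pressed a little past first contact, to about 17 N, and eased off before letting go.
- **Measurements:** the two views agreed to about 1 mm on the tin and the nut. The tray floor came at the expected height. The triangulated far tray corners disagreed by up to 5 mm, one of them 23 mm off in height, so I placed the nut by the tray's rim centre at the stated 30 mm height instead.

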